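Seat a ring mandrel in its taper socket and drift it out again

TASK

Try the taper fit of the stepped ring mandrel that stands loose in the holder with the wedge: without lifting it out, turn it clockwise and press it down firmly until its tang drops into the slot and its collar sits fully home on the rim, then let go. Now, without touching the mandrel, drive the holder's wedge all the way through the slot so that it lifts the mandrel free, and leave the mandrel standing loose in the socket, with the smooth cone mandrel in the round stand left alone.

Things in the scene. Friction and masses are not known exactly. Their poses are not given: they have to be found in the camera images.
- holder: Fixed dark steel holder, the one with a wedge: base 100 x 80 mm, block 80 x 60 mm up to 36 mm, round socket 44 mm across with its rim at 78 mm. A slot 13.5 mm wide runs through the block along x, under the socket. Origin: underside, on the socket's axis; z up; x is the way the wedge is driven, its butt stands out at -x.
- mandrel: Loose steel mandrel, 0.4 kg, upright in the socket. Origin: centre of its 42 mm collar's underside, z up; grip the flat head 36 (x) x 14 (y) mm, z 33 to 57 mm. Its tang (22 x 9 mm, along x) lies across the slot, collar 14 mm over the rim. Turn it 35 to 63 deg clockwise from above till x is along the slot (10 deg), push down 14 mm: home is collar on rim; press there with 10 to 20 N.
- wedge (a joint): Steel wedge sliding in the slot along the holder's +x (m): starts at 0 to 0.008, stop at 0.058, stays where left, 5 to 12 N to drive; lifts the seated mandrel from about 0.009 on, 10 mm in all. Upright butt plate 30 mm wide, 12 mm thick, from 15 to 65 mm over the table; the face to push is at x = -0.140 + joint value, y = 0 in the holder's frame.
- cone: Bystander: loose smooth conical mandrel, 74 mm tall from its 42 mm collar, seated in a round dark stand without a wedge. Origin: centre of the collar's underside, 76 mm above the table. To be left alone.

How it is judged:
By the outcome, as a careful person would: the job done as asked, in the order asked, and still so for the second after the job is handed in, with the robot touching nothing.
It also fails if it takes over 42 s, if anything falls off the work surface, if the arm or the gripper's body presses on something with over 40 N, if the wrist force passes 120 N, or if a joint passes its speed limit or range.

ROBOT

A 7-joint arm with a two-finger parallel gripper is mounted at the origin on the work surface. World frame = base frame: x ahead of the robot, y to its left, z up, the work surface at z = 0. Lengths are in m, angles in rad, forces in N, time in s.
With the tool pointing down it reaches from about 0.4 to 0.85 m from the base axis. Payload 4.5 kg.
Tool frame: the origin (TCP) lies at the very end of the fingers, on their centre line; the grasp point (between the pads) lies 19 mm behind it (ctrl.tcp_to_grasp is the distance from the TCP to the grasp point, in m); z points along the fingers, y is the direction in which the jaws open and shut (so a half turn about z gives the same grasp; the last joint's range is limited). The gripper opens to 88 mm and grips with 3 to 60 N. Pads are 18 mm wide; open, the fingers measure 123 mm over their backs; the gripper's body (75 mm by 187 mm) begins 45 mm behind the grasp point.
Start: joints at [1.263, 0.689, -0.195, 1.565, 0.157, 0.902, -0.215], TCP at [0.21, -0.589, 0.239] pointing down, gripper open.
Joint ranges: [-3.01, 3.01], [-0.46, 2.08], [-1.47, 1.51], [0.13, 2.56], [-1, 4.14], [0.04, 2.09], [-2.66, 2.66]. Speed limits (rad/s): [2.57, 2.57, 3.14, 3.14, 3.14, 3.14, 3.14].

INTERFACE

Orientations are given as a rotation vector (axis times angle).
In Python, from station import ctrl gives the robot as it stands.
- The arm moves only by the tool move_arm, never from a script. Its argument "commands" is a list of rows, each a list of 3 entries, a list of its own where there are three numbers: the turn, a rotation vector about the tool's x, y, z in degrees, then the shift along the tool's x, y, z in m, then the gripper command: -1 is fully open, 1 is shut, values between are in proportion. A call has 1 to 20 rows; each row is the pose to reach, as a shift and turn from the pose commanded when the call began, along the tool's axes at that moment; what a row does not reach only later rows make up. A row lasts 1/12 s, in which the tool goes at most 41.7 mm and 7.16 degrees, less where a joint would pass 70% of its speed; a pose out of reach is approached as far as the arm can. A call with a gripper value outside its range is refused whole. The fingers move at their own pace and stop on an object; "squeeze" is the grip in N (left out, the last holds). Time passes only in rows, so rows that repeat a pose let the fingers close. It gives the time, the measured TCP pose, the force and the opening at its end, in the units of the state.
- ctrl.get_state(): the state, without advancing time (a new reading comes with each control period).
- ctrl.read_camera(name): name is "scene" or "side" or "wrist"; returns (picture, depth): 480x640x3 uint8, red, green, blue; 480x640 float32, m along the optical axis (not along the pixel's ray), 0 where there is no reading.
- ctrl.calibration(name): a dict with "mtx" (3x3 intrinsics, pixels), "k1" (the pictures are not rectified: a ray, as slopes to the right and down, at radius r is drawn at 1 + k1 r^2 times it, then the intrinsics apply), "rvec" (rotation vector, rad) and "tvec" (3), from world to camera coordinates, as OpenCV has them; the wrist camera has in their place "tool_from_camera" (4x4, takes a point from camera to tool coordinates, whose origin is the TCP and whose axes are the flange's). Camera axes: x right, y down, z forward; pixel columns grow to the right and rows downward; lengths in m; the calibration is good to about 2 mm. A picture is of the moment at which its call begins: read the wrist's pose just before it. calibration takes no time and is no camera call.
- ctrl.finish_job(): hands the job in, once; it reports no verdict.
Trained networks look in the newest picture that a camera, given by its name, has taken for a name from the list of things; names that differ only in an ending like _2 or _b are one class to them, and where a whole thing is asked for, a point or a joint stands for the part that bears it (a point fixed in the world has none). Each returns a list of dicts, best first, with "p" (0 to 1); they miss things now and then, are a little off and sometimes report something else, mostly with a low value. They report only what shows in the picture. A call takes as long as a camera call.
- ctrl.spot_in(label, camera): "location" ([column, row] in pixels, amid what is visible of it).
- ctrl.regions_of(label, camera): "pixels" (480x640 bool, what is visible of it) and "location" ([column, row] in pixels, amid what is visible of it).
- ctrl.spot_point(label, camera): "location" ([column, row] in pixels: a listed point, or the origin of a listed thing).
The state is a dict: "t": time; "joints": joint angles; "qd": joint speeds; "joint_efforts": joint torques, N m; "eef_pos": TCP position; "tcp_rot": TCP orientation; "ft_force": force on the tool from outside, world axes, zero at the start; "torque": the same for the moment, N m; "opening": finger opening in m.
Only numpy, scipy, OpenCV 4.12 (cv2) and the standard library are available. Lean on these libraries where they do the work, as an engineer would, in place of code of your own. Each camera call takes 0.05 s, during which the arm holds its last target.

## Working session

There is one attempt and no reset: what is moved stays moved. The work goes in short steps, Python scripts to look and compute and a tool call to move; the robot and the scene stay as the last step left them, time stands still between calls to the robot, and variables do not carry over. Pictures are saved under pics/ and viewed, and the job is handed in when it is done.

Besides the shell and the picture viewer there is one more tool, called after "Request:" by a JSON object that holds its "method" and its "body". move_arm: Moves the arm, as the interface text tells. Its arguments: {"type":"object","properties":{"commands":{"type":"array","items":{"type":"array"}},"squeeze":{"type":"number"}},"required":["commands"]}

```bash
ls; mkdir -p pics; python3 - <<'E'
from station import ctrl
import cv2,numpy as np
print(ctrl.get_state())
for n in ("scene","side"):
    p,d=ctrl.read_camera(n)
    cv2.imwrite(f"pics/{n}0.png",p[:,:,::-1])
    np.save(f"{n}_d.npy",d); np.save(f"{n}_p.npy",p)
    for l in ("holder","mandrel","wedge","cone"):
        r=ctrl.spot_point(l,n); print(n,l,[(x['location'],round(x['p'],2)) for x in r][:3])
    print({k:np.round(v,4).tolist() for k,v in ctrl.calibration(n).items()})
print(ctrl.calibration("wrist"))
E
```

```text
pics
{'t': 0.0, 'joints': array([ 1.26279867,  0.68995559, -0.1944728 ,  1.56635153,  0.15729917,
        0.90247541, -0.21510317]), 'qd': array([-0.00042571, -0.00054279, -0.00013433, -0.00295102, -0.00053197,
        0.00051028,  0.00090151]), 'joint_efforts': array([ 2.46671743e-04, -5.27550852e+01, -1.26715556e+00, -1.53428686e+01,
       -5.27577836e-02,  6.66128049e-03,  1.53132378e-04]), 'eef_pos': array([ 0.2092108 , -0.58827847,  0.2379247 ]), 'tcp_rot': array([-3.09409689e+00, -5.34065701e-01,  7.21038942e-04]), 'ft_force': array([ 0.13698847, -0.00578194, -0.90230064]), 'torque': array([ 0.00112296,  0.00653055, -0.02943534]), 'opening': 0.08797840231550079}
scene holder [([222.0, 249.8], 0.62)]
scene mandrel [([217.3, 208.7], 0.77)]Traceback (most recent call last):
  File "<stdin>", line 9, in <module>
ValueError: it knows: cone, holder, mandrel
```

```bash
python3 - <<'E'
from station import ctrl
import cv2,numpy as np
for n in ("side",):
    p,d=ctrl.read_camera(n)
    cv2.imwrite(f"pics/{n}0.png",p[:,:,::-1])
    np.save(f"{n}_d.npy",d); np.save(f"{n}_p.npy",p)
    for l in ("holder","mandrel","cone"):
        r=ctrl.spot_point(l,n); print(n,l,[(x['location'],round(x['p'],2)) for x in r][:3])
for n in ("scene","side"):
    print({k:np.round(v,4).tolist() for k,v in ctrl.calibration(n).items()})
print(ctrl.calibration("wrist"))
for l in ("holder","mandrel","wedge"):
  for n in ("scene","side"):
    try:
        r=ctrl.regions_of(l,n); print(n,l,[(x['location'],round(x['p'],2),x['pixels'].sum()) for x in r][:3])
        np.save(f"m_{l}_{n}.npy",r[0]['pixels'])
    except Exception as e: print(e)
E
```

```text
side holder [([371.5, 236.6], 0.58)]
side mandrel [([384.9, 189.2], 0.67)]
side cone [([310.7, 313.2], 0.93)]
{'mtx': [[474.71, 0.0, 318.7056], [0.0, 474.71, 238.165], [0.0, 0.0, 1.0]], 'k1': -0.1209, 'rvec': [1.585, 2.0429, -0.7478], 'tvec': [0.0777, -0.3591, 1.0593]}
{'mtx': [[595.1126, 0.0, 326.8669], [0.0, 595.1126, 247.0917], [0.0, 0.0, 1.0]], 'k1': -0.201, 'rvec': [0.6471, -2.5342, 1.3328], 'tvec': [0.5227, 0.1842, 0.7897]}
{'mtx': array([[401.64983766,   0.        , 319.44963868],
       [  0.        , 401.64983766, 242.02309286],
       [  0.        ,   0.        ,   1.        ]]), 'k1': -0.05600101827017878, 'tool_from_camera': array([[ 9.52371045e-04, -9.59142703e-01, -2.82921135e-01,
         7.32528202e-02],
       [ 9.99999474e-01,  1.02144858e-03, -9.66502878e-05,
         1.44275138e-03],
       [ 3.81690810e-04, -2.82920894e-01,  9.59143171e-01,
        -1.45898023e-01],
       [ 0.00000000e+00,  0.00000000e+00,  0.00000000e+00,
         1.00000000e+00]])}
scene holder [([213.4, 242.6], 0.82, np.int64(4357))]
side holder [([375.2, 225.7], 0.65, np.int64(2377))]
scene mandrel [([213.6, 198.8], 0.69, np.int64(1233))]
side mandrel [([383.5, 179.6], 0.67, np.int64(800))]
scene wedge [([146.5, 240.0], 0.73, np.int64(1203))]
side wedge [([389.9, 187.3], 0.66, np.int64(217))]
```

View pics/scene0.png

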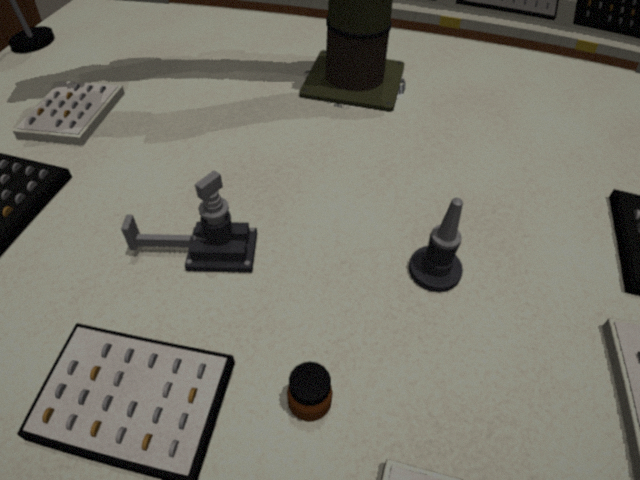

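View pics/side0.png

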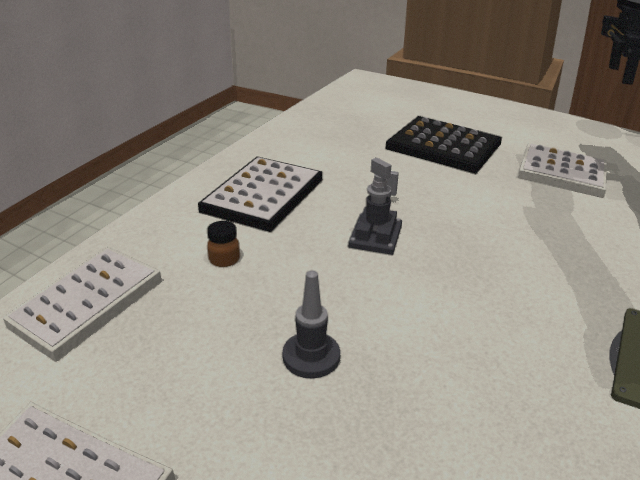

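The scene view shows the holder with the mandrel near (215,235) and the wedge butt at the left, (130,232). The cone stands at (440,260). The side view shows the same layout.

```bash
cat > h.py <<'E'
import numpy as np,cv2
from station import ctrl
from scipy.spatial.transform import Rotation as R
def cal(n,st=None):
    c=ctrl.calibration(n)
    if n=="wrist":
        st=st or ctrl.get_state()
        T=np.eye(4);T[:3,:3]=R.from_rotvec(st['tcp_rot']).as_matrix();T[:3,3]=st['eef_pos']
        W=T@c['tool_from_camera']
    else:
        C=np.eye(4);C[:3,:3]=R.from_rotvec(np.ravel(c['rvec'])).as_matrix();C[:3,3]=np.ravel(c['tvec']);W=np.linalg.inv(C)
    return c['mtx'],np.array([c['k1'],0,0,0,0.]),W
def rays(n,px,st=None):
    K,D,W=cal(n,st)
    u=cv2.undistortPoints(np.array(px,float).reshape(-1,1,2),K,D,None,None,None) if False else cv2.undistortPoints(np.array(px,float).reshape(-1,1,2),K,D)
    u=u.reshape(-1,2);return W,np.c_[u,np.ones(len(u))]
def pts(n,px,z,st=None):
    W,r=rays(n,px,st);return (r*np.ravel(z)[:,None])@W[:3,:3].T+W[:3,3]
def atz(n,px,z,st=None):
    W,r=rays(n,px,st);d=r@W[:3,:3].T;return W[:3,3]+d*((z-W[2,3])/d[:,2])[:,None]
def proj(n,P,st=None):
    K,D,W=cal(n,st);C=np.linalg.inv(W)
    return cv2.projectPoints(np.array(P,float).reshape(-1,1,3),cv2.Rodrigues(C[:3,:3])[0],C[:3,3],K,D)[0].reshape(-1,2)
def cloud(n,d,mask=None,st=None):
    m=(d>0) if mask is None else (mask&(d>0))
    v,u=np.nonzero(m);return pts(n,np.c_[u,v],d[v,u],st),np.c_[u,v]
E
python3 - <<'E'
from h import *
print("holder scene z0",atz("scene",[222,249.8],0),"side",atz("side",[371.5,236.6],0))
print("mandrel z.092",atz("scene",[217.3,208.7],.092),atz("side",[384.9,189.2],.092))
print("cone",atz("side",[310.7,313.2],.076))
for n in("scene","side"):
  d=np.load(n+"_d.npy")
  for l in("holder","mandrel","wedge"):
    m=np.load(f"m_{l}_{n}.npy");m=cv2.erode(m.astype(np.uint8),np.ones((3,3)))>0
    P,_=cloud(n,d,m)
    print(n,l,len(P),np.round(np.percentile(P,[2,50,98],axis=0),3).tolist())
E
```

```text
holder scene z0 [[ 0.54343625 -0.09788735  0.        ]] side [[ 0.55155972 -0.09390107  0.        ]]
mandrel z.092 [[ 0.54405968 -0.09148138  0.092     ]] [[ 0.54035337 -0.11117344  0.092     ]]
cone [[0.50291193 0.21638863 0.076     ]]
scene holder 3887 [[0.517, -0.221, 0.007], [0.568, -0.096, 0.031], [0.591, -0.048, 0.077]]
scene mandrel 1038 [[0.535, -0.109, 0.079], [0.555, -0.091, 0.117], [0.566, -0.078, 0.149]]
scene wedge 966 [[0.553, -0.226, 0.017], [0.573, -0.201, 0.031], [0.592, -0.14, 0.065]]
side holder 2057 [[0.503, -0.224, 0.005], [0.538, -0.077, 0.033], [0.576, -0.042, 0.077]]
side mandrel 645 [[0.529, -0.099, 0.081], [0.542, -0.088, 0.116], [0.561, -0.077, 0.15]]
side wedge 127 [[0.547, -0.227, 0.02], [0.567, -0.223, 0.045], [0.577, -0.093, 0.066]]
```

Request:
{"method": "move_arm", "body": {"commands": [[[0, 0, 50], [0.5, -0.3, -0.11], -1], [[0, 0, 50], [0.5, -0.3, -0.11], -1], [[0, 0, 50], [0.5, -0.3, -0.11], -1], [[0, 0, 50], [0.5, -0.3, -0.11], -1], [[0, 0, 50], [0.5, -0.3, -0.11], -1], [[0, 0, 50], [0.5, -0.3, -0.11], -1], [[0, 0, 50], [0.5, -0.3, -0.11], -1], [[0, 0, 50], [0.5, -0.3, -0.11], -1], [[0, 0, 50], [0.5, -0.3, -0.11], -1], [[0, 0, 50], [0.5, -0.3, -0.11], -1], [[0, 0, 50], [0.5, -0.3, -0.11], -1], [[0, 0, 50], [0.5, -0.3, -0.11], -1], [[0, 0, 50], [0.5, -0.3, -0.11], -1], [[0, 0, 50], [0.5, -0.3, -0.11], -1], [[0, 0, 50], [0.5, -0.3, -0.11], -1], [[0, 0, 50], [0.5, -0.3, -0.11], -1], [[0, 0, 50], [0.5, -0.3, -0.11], -1]]}}

```text
t: 2.07
eef_pos: [0.5797, -0.1388, 0.3485]
tcp_rot: [3.031, -0.822, -0.001]
ft_force: [-0.0, -0.6, 0.3]
opening: 0.0877
```

```bash
cat > look.py <<'E'
from h import *
import sys,pickle
k=sys.argv[1]
st=ctrl.get_state();p,d=ctrl.read_camera("wrist")
print(st['t'],st['eef_pos'],st['tcp_rot'],st['joints'].round(2),np.linalg.norm(st['qd']))
X=R.from_rotvec(st['tcp_rot']).as_matrix();print("yaw x",np.degrees(np.arctan2(X[1,0],X[0,0])))
cv2.imwrite(f"pics/w{k}.png",p[:,:,::-1]);pickle.dump((st,p,d),open(f"w{k}.pkl","wb"))
E
python3 look.py 1
```

```text
2.0667 [ 0.57969983 -0.13875325  0.34846253] [ 3.03101431e+00 -8.22473849e-01 -8.59819770e-04] [ 0.11  0.54  0.08  1.51 -0.05  1.1  -1.9 ] 0.061145789387399355
yaw x -30.3635827875404
```

View pics/w1.png

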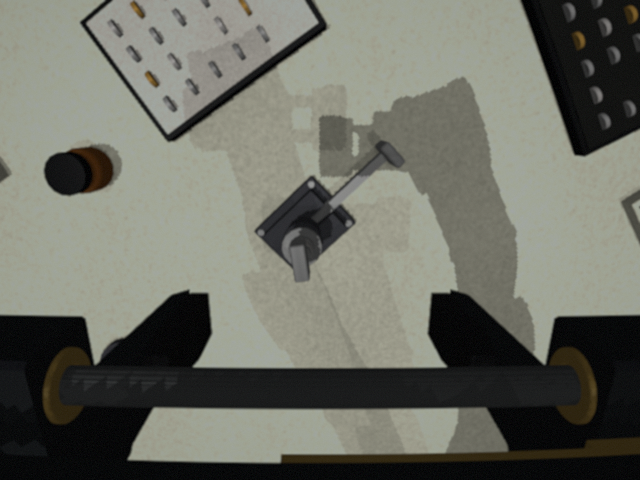

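The wrist view shows the holder at (305,220), the head at (300,262), and the wedge running to its butt at (388,153). Next I'll measure the yaws from the depth cloud.

```bash
cat > meas.py <<'E'
from h import *
import pickle,sys
st,p,d=pickle.load(open(f"w{sys.argv[1]}.pkl","rb"))
P,px=cloud("wrist",d,None,st)
near=(abs(P[:,0]-.55)<.09)&(P[:,1]>-.26)&(P[:,1]<-.03)
def rect(m,name):
    Q=P[m][:,:2].astype(np.float32)
    if len(Q)<5: print(name,len(Q));return
    r=cv2.minAreaRect(Q*1000);b=cv2.boxPoints(r);e=b[1]-b[0];f=b[2]-b[1]
    L=e if np.hypot(*e)>np.hypot(*f) else f
    print(name,len(Q),"c",np.round(r[0],1),"size",np.round(r[1],1),"long yaw",round(np.degrees(np.arctan2(L[1],L[0]))%180,1),"zmed",np.median(P[m][:,2]).round(4))
hz=P[:,2]
rect(near&(hz>.142)&(hz<.156),"head top")
bb=near&(hz>.055)&(hz<.075)&(P[:,1]<-.19);rect(bb,"butt top")
rect(near&(hz>.055)&(hz<.075)&(P[:,1]<-.18),"butt top")
rect(near&(hz>.028)&(hz<.045)&(P[:,1]>-.16),"block")
rect(near&(hz>.006)&(hz<.045)&(P[:,1]>-.16),"base")
rect(near&(hz>.088)&(hz<.12),"collar")
hist=np.histogram(hz[near],bins=np.arange(0,.16,.005));print(list(zip(hist[1].round(3),hist[0])))
E
python3 meas.py 1
```

```text
head top 586 c [546.7 -99. ] size [13.9 35.7] long yaw 157.8 zmed 0.1493
butt top 339 c [ 577.2 -228.1] size [30.3 12.3] long yaw 13.4 zmed 0.0644
butt top 339 c [ 577.2 -228.1] size [30.3 12.3] long yaw 13.4 zmed 0.0644
block 1765 c [ 549.1 -110.3] size [ 60.3 103.8] long yaw 103.2 zmed 0.0359
base 3564 c [ 547.8 -105.5] size [ 80.6 114.5] long yaw 103.4 zmed 0.0274
collar 742 c [547.3 -99.3] size [40.7 39. ] long yaw 57.6 zmed 0.0987
[(np.float64(0.0), np.int64(9386)), (np.float64(0.005), np.int64(45)), (np.float64(0.01), np.int64(1227)), (np.float64(0.015), np.int64(428)), (np.float64(0.02), np.int64(133)), (np.float64(0.025), np.int64(136)), (np.float64(0.03), np.int64(909)), (np.float64(0.035), np.int64(1350)), (np.float64(0.04), np.int64(32)), (np.float64(0.045), np.int64(36)), (np.float64(0.05), np.int64(30)), (np.float64(0.055), np.int64(35)), (np.float64(0.06), np.int64(254)), (np.float64(0.065), np.int64(117)), (np.float64(0.07), np.int64(26)), (np.float64(0.075), np.int64(197)), (np.float64(0.08), np.int64(2)), (np.float64(0.085), np.int64(0)), (np.float64(0.09), np.int64(8)), (np.float64(0.095), np.int64(589)), (np.float64(0.1), np.int64(35)), (np.float64(0.105), np.int64(63)), (np.float64(0.11), np.int64(15)), (np.float64(0.115), np.int64(32)), (np.float64(0.12), np.int64(22)), (np.float64(0.125), np.int64(45)), (np.float64(0.13), np.int64(34)), (np.float64(0.135), np.int64(36)), (np.float64(0.14), np.int64(37)), (np.float64(0.145), np.int64(447)), (np.float64(0.15), np.int64(118))]
```

Request:
{"method": "move_arm", "body": {"commands": [[[0, 0, -8], [-0.0, -0.0, 0.01], -1], [[0, 0, -100], [-0.049, -0.018, 0.128], -1], [[0, 0, -100], [-0.049, -0.018, 0.128], -1], [[0, 0, -100], [-0.049, -0.018, 0.128], -1], [[0, 0, -100], [-0.049, -0.018, 0.128], -1], [[0, 0, -100], [-0.049, -0.018, 0.128], -1], [[0, 0, -100], [-0.049, -0.018, 0.128], -1], [[0, 0, -100], [-0.049, -0.018, 0.128], -1], [[0, 0, -100], [-0.049, -0.018, 0.128], -1], [[0, 0, -100], [-0.049, -0.018, 0.128], -1], [[0, 0, -100], [-0.049, -0.018, 0.128], -1], [[0, 0, -100], [-0.049, -0.018, 0.128], -1], [[0, 0, -100], [-0.049, -0.018, 0.128], -1], [[0, 0, -100], [-0.049, -0.018, 0.128], -1], [[0, 0, -100], [-0.049, -0.018, 0.128], -1]]}}

```text
t: 3.37
eef_pos: [0.5454, -0.1012, 0.2204]
tcp_rot: [2.581, 1.791, -0.003]
ft_force: [-0.2, -1.0, 0.8]
opening: 0.089
```

Request:
{"method": "move_arm", "body": {"commands": [[[0, 0, -88.2], [0, 0, 0], -1], [[0, 0, -88.2], [0, 0, 0], -1], [[0, 0, -88.2], [0, 0, 0], -1], [[0, 0, -88.2], [0, 0, 0], -1], [[0, 0, -88.2], [0, 0, 0], -1], [[0, 0, -88.2], [0, 0, 0], -1], [[0, 0, -88.2], [0, 0, 0], -1], [[0, 0, -88.2], [0, 0, 0], -1], [[0, 0, -88.2], [0, 0, 0], -1], [[0, 0, -88.2], [0, 0, 0], -1], [[0, 0, -88.2], [0, 0, 0], -1], [[0, 0, -88.2], [0, 0, 0], -1], [[0, 0, -88.2], [0, 0, 0], -1], [[0, 0, -88.2], [0, 0, 0], -1]]}}

```text
t: 4.53
eef_pos: [0.5458, -0.1003, 0.2202]
tcp_rot: [-0.612, -3.08, 0.002]
ft_force: [0.6, -0.7, 0.1]
opening: 0.0882
```

```bash
python3 look.py 2; python3 meas.py 2
```

```text
4.5333 [ 0.54582405 -0.10028656  0.22015299] [-6.12178009e-01 -3.07986899e+00  2.21719618e-03] [ 0.59  0.74 -0.86  1.78  0.69  0.95  0.61] 0.05637583898750103
yaw x 157.51590787779074
head top 1491 c [546.4 -98.6] size [13.9 35.4] long yaw 157.4 zmed 0.1493
butt top 11 c [ 576.  -221.8] size [28.2  1.7] long yaw 13.6 zmed 0.0564
butt top 11 c [ 576.  -221.8] size [28.2  1.7] long yaw 13.6 zmed 0.0564
block 3522 c [ 549.9 -110.3] size [ 60.4 103.7] long yaw 103.4 zmed 0.0359
base 6992 c [ 548.6 -105.4] size [ 80.5 113.8] long yaw 103.3 zmed 0.0293
collar 1577 c [545.5 -98.3] size [41.1 38.9] long yaw 69.7 zmed 0.0986
[(np.float64(0.0), np.int64(14994)), (np.float64(0.005), np.int64(38)), (np.float64(0.01), np.int64(2623)), (np.float64(0.015), np.int64(694)), (np.float64(0.02), np.int64(226)), (np.float64(0.025), np.int64(242)), (np.float64(0.03), np.int64(1462)), (np.float64(0.035), np.int64(2933)), (np.float64(0.04), np.int64(83)), (np.float64(0.045), np.int64(64)), (np.float64(0.05), np.int64(51)), (np.float64(0.055), np.int64(38)), (np.float64(0.06), np.int64(22)), (np.float64(0.065), np.int64(22)), (np.float64(0.07), np.int64(31)), (np.float64(0.075), np.int64(317)), (np.float64(0.08), np.int64(0)), (np.float64(0.085), np.int64(0)), (np.float64(0.09), np.int64(27)), (np.float64(0.095), np.int64(1280)), (np.float64(0.1), np.int64(62)), (np.float64(0.105), np.int64(112)), (np.float64(0.11), np.int64(13)), (np.float64(0.115), np.int64(83)), (np.float64(0.12), np.int64(43)), (np.float64(0.125), np.int64(100)), (np.float64(0.13), np.int64(45)), (np.float64(0.135), np.int64(43)), (np.float64(0.14), np.int64(49)), (np.float64(0.145), np.int64(1229)), (np.float64(0.15), np.int64(234))]
```

View pics/w2.png

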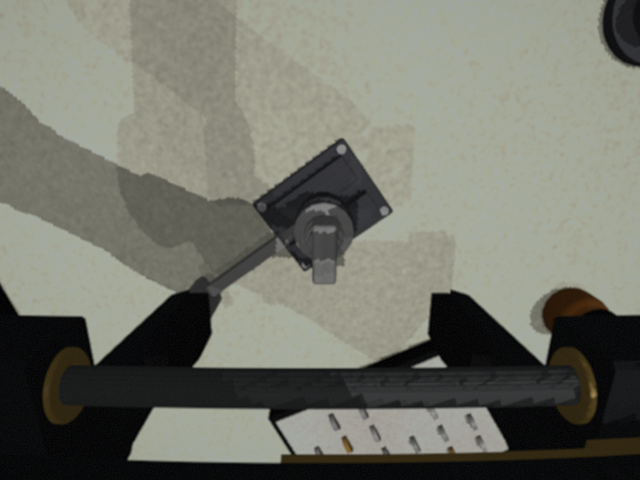

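Request:
{"method": "move_arm", "body": {"commands": [[[0, 0, 0], [0, 0.0015, 0.04], -1], [[0, 0, 0], [0, 0.0015, 0.075], -1], [[0, 0, 0], [0, 0.0015, 0.095], -1], [[0, 0, 0], [0, 0.0015, 0.102], -1], [[0, 0, 0], [0, 0.0015, 0.102], -1], [[0, 0, 0], [0, 0.0015, 0.102], -1], [[0, 0, 0], [0, 0.0015, 0.102], 0]], "squeeze": 40}}

```text
t: 5.17
eef_pos: [0.5485, -0.0969, 0.1203]
tcp_rot: [0.606, 3.08, 0.0]
ft_force: [-0.4, -0.2, 0.5]
opening: 0.0833
```

Request:
{"method": "move_arm", "body": {"commands": [[[0, 0, 0], [0, 0, 0], 0.6], [[0, 0, 0], [0, 0, 0], 1], [[0, 0, 0], [0, 0, 0], 1], [[0, 0, 0], [0, 0, 0], 1], [[0, 0, 0], [0, 0, 0], 1], [[0, 0, 0], [0, 0, 0], 1], [[0, 0, 0], [0, 0, 0], 1], [[0, 0, 0], [0, 0, 0], 1]]}}

```text
t: 5.83
eef_pos: [0.5474, -0.0969, 0.1187]
tcp_rot: [-0.605, -3.083, 0.0]
ft_force: [-0.1, -0.4, -0.2]
opening: 0.0304
```

```bash
python3 look.py 3
```

```text
5.8333 [ 0.54742775 -0.09689791  0.11868709] [-6.05233460e-01 -3.08268219e+00  1.00695874e-04] [ 0.51  0.87 -0.74  1.86  0.85  0.76  0.47] 0.003529434574232772
yaw x 157.78442024745905
```

View pics/w3.png

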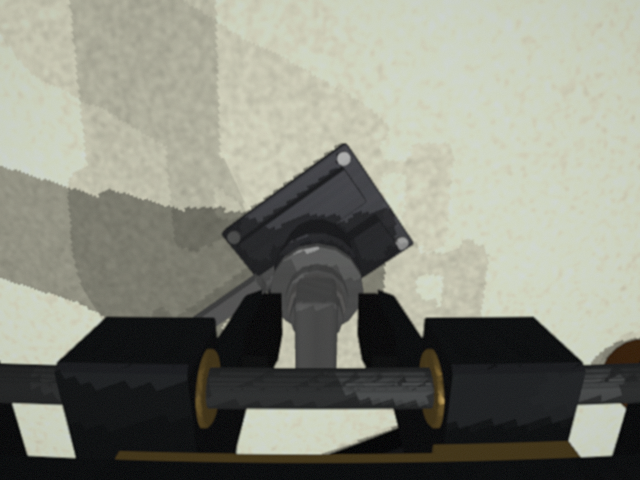

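The fingers straddle the head at (316,330), with jaw tips at 280 and 358. The tool sits about 1.5 mm to +y, so I'll correct that and finish closing.

Request:
{"method": "move_arm", "body": {"commands": [[[0, 0, 0], [0, -0.0015, 0], 1], [[0, 0, 0], [0, -0.0015, 0], 1], [[0, 0, 0], [0, -0.0015, 0], 1], [[0, 0, 0], [0, -0.0015, 0], 1], [[0, 0, 0], [0, -0.0015, 0], 1], [[0, 0, 0], [0, -0.0015, 0], 1]]}}

```text
t: 6.38
eef_pos: [0.547, -0.0981, 0.1187]
tcp_rot: [0.605, 3.083, 0.0]
ft_force: [0.5, 1.2, -0.2]
opening: 0.0187
```

Request:
{"method": "move_arm", "body": {"commands": [[[0, 0, 0], [0, 0, 0], 1], [[0, 0, 0], [0, 0, 0], 1], [[0, 0, 0], [0, 0, 0], 1], [[0, 0, 0], [0, 0, 0], 1], [[0, 0, 0], [0, 0, 0], 1]]}}

```text
t: 6.8
eef_pos: [0.547, -0.0981, 0.1187]
tcp_rot: [0.605, 3.083, 0.0]
ft_force: [1.0, 1.5, -1.0]
opening: 0.019
```

Request:
{"method": "move_arm", "body": {"commands": [[[0, 0, 5], [0, 0, 0], 1], [[0, 0, 11], [0, 0, 0], 1], [[0, 0, 17], [0, 0, 0], 1], [[0, 0, 23], [0, 0, 0], 1]]}}

```text
t: 7.13
eef_pos: [0.5466, -0.0989, 0.1186]
tcp_rot: [-1.216, -2.897, 0.002]
ft_force: [0.5, -0.2, -0.7]
opening: 0.0191
```

```bash
python3 look.py 4
```

```text
7.1333 [ 0.54656421 -0.09891316  0.11864525] [-1.21563828e+00 -2.89657974e+00  1.81836552e-03] [ 0.47  0.85 -0.64  1.87  0.77  0.7   0.14] 1.1211798201613628
yaw x 134.4663129055725
```

View pics/w4.png

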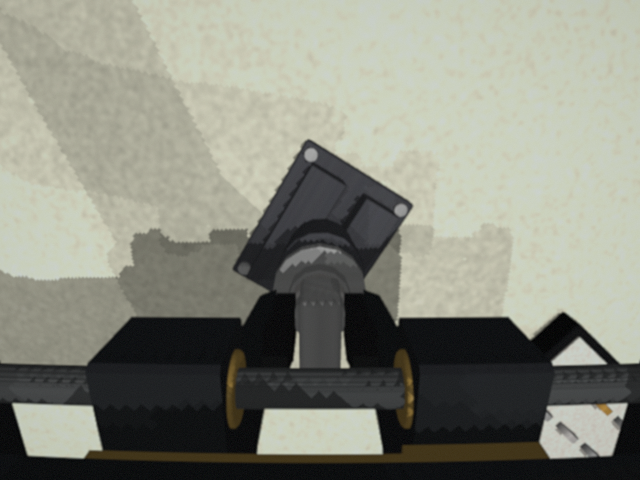

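The opening has stalled at 19 mm, wider than the 14 mm head. In the picture the jaws (295 to 345) are around the neck step below the head, so I'll regrip about 9 mm higher.

Request:
{"method": "move_arm", "body": {"commands": [[[0, 0, 0], [0, 0, 0], 0.35], [[0, 0, 0], [0, 0, 0], 0.35], [[0, 0, 0], [0, 0, -0.004], 0.35], [[0, 0, 0], [0, 0, -0.009], 0.35], [[0, 0, 0], [0, 0, -0.009], 0.35], [[0, 0, 0], [0, 0, -0.009], 1], [[0, 0, 0], [0, 0, -0.009], 1], [[0, 0, 0], [0, 0, -0.009], 1], [[0, 0, 0], [0, 0, -0.009], 1], [[0, 0, 0], [0, 0, -0.009], 1], [[0, 0, 0], [0, 0, -0.009], 1]]}}

```text
t: 8.1
eef_pos: [0.5469, -0.0982, 0.1278]
tcp_rot: [1.208, 2.9, -0.0]
ft_force: [-1.5, 0.5, 1.7]
opening: 0.0136
```

```bash
python3 look.py 5
```

```text
8.1 [ 0.54691615 -0.09823513  0.12775966] [ 1.20752210e+00  2.90015591e+00 -2.81018703e-05] [ 0.47  0.83 -0.66  1.86  0.76  0.72  0.16] 0.0016395319193551754
yaw x 134.78977213981713
```

View pics/w5.png

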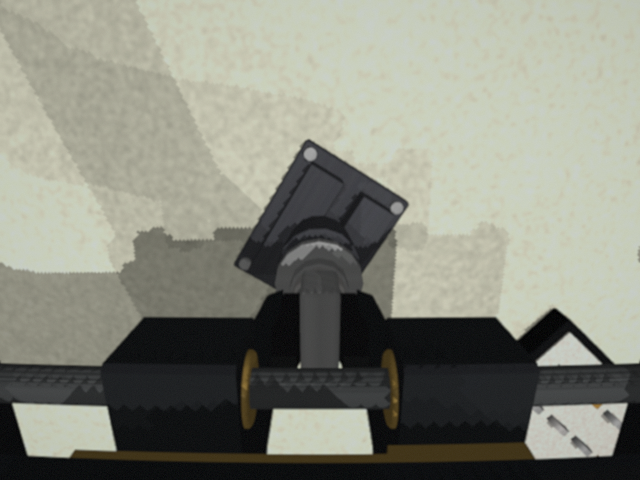

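The head is now gripped at 13.6 mm, at about (320,330). 31.4° of turn remains.

Request:
{"method": "move_arm", "body": {"commands": [[[0, 0, 6], [0, 0, 0], 1], [[0, 0, 12], [0, 0, 0], 1], [[0, 0, 18], [0, 0, 0], 1], [[0, 0, 24], [0, 0, 0], 1], [[0, 0, 29], [0, 0, 0], 1], [[0, 0, 31.4], [0, 0, 0], 1], [[0, 0, 31.4], [0, 0, 0], 1], [[0, 0, 31.4], [0, 0, 0], 1]], "squeeze": 50}}

```text
t: 8.82
eef_pos: [0.5462, -0.0984, 0.1271]
tcp_rot: [-1.945, -2.466, 0.002]
ft_force: [-0.3, 0.5, -5.1]
opening: 0.0134
```

Request:
{"method": "move_arm", "body": {"commands": [[[0, 0, 0], [0, 0, 0.003], 1], [[0, 0, 0], [0, 0, 0.006], 1], [[0, 0, 0], [0, 0, 0.008], 1]]}}

```text
t: 9.07
eef_pos: [0.5465, -0.0984, 0.1191]
tcp_rot: [-1.946, -2.465, 0.001]
ft_force: [0.3, -0.2, -4.2]
opening: 0.0136
```

Request:
{"method": "move_arm", "body": {"commands": [[[0, 0, 0], [0, 0, 0.002], 1], [[0, 0, 0], [0, 0, 0.004], 1], [[0, 0, 0], [0, 0, 0.005], 1], [[0, 0, 0], [0, 0, 0.006], 1], [[0, 0, 0], [0, 0, 0.006], 1]]}}

```text
t: 9.48
eef_pos: [0.5469, -0.0982, 0.1137]
tcp_rot: [1.947, 2.465, -0.0]
ft_force: [0.5, 0.8, -4.8]
opening: 0.0136
```

Request:
{"method": "move_arm", "body": {"commands": [[[0, 0, 0], [0, 0, 0.001], 1], [[0, 0, 0], [0, 0, 0.0015], 1], [[0, 0, 0], [0, 0, 0.002], 1], [[0, 0, 0], [0, 0, 0.002], 1]]}}

```text
t: 9.82
eef_pos: [0.547, -0.0982, 0.1135]
tcp_rot: [1.946, 2.464, -0.0]
ft_force: [-4.5, 0.6, 12.0]
opening: 0.0136
```

Request:
{"method": "move_arm", "body": {"commands": [[[0, 0, 0], [0, 0, 0.0003], 1], [[0, 0, 0], [0, 0, 0.0003], 1], [[0, 0, 0], [0, 0, 0.0003], 1], [[0, 0, 0], [0, 0, 0.0003], 1], [[0, 0, 0], [0, 0, 0.0003], 1], [[0, 0, 0], [0, 0, 0.0003], 1]]}}

```text
t: 10.32
eef_pos: [0.547, -0.0982, 0.1135]
tcp_rot: [1.946, 2.464, -0.0]
ft_force: [-4.9, 0.2, 13.6]
opening: 0.0138
```

Request:
{"method": "move_arm", "body": {"commands": [[[0, 0, 0], [0, 0, 0], 0.3], [[0, 0, 0], [0, 0, -0.001], 0], [[0, 0, 0], [0, 0, -0.002], -0.3], [[0, 0, 0], [0, 0, -0.002], -0.6], [[0, 0, 0], [0, 0, -0.002], -0.6], [[0, 0, 0], [0, 0, -0.02], -0.6], [[0, 0, 0], [0, 0, -0.05], -0.6], [[0, 0, 0], [0, 0, -0.09], -0.6], [[0, 0, 0], [0, 0, -0.12], -0.6], [[0, 0, 0], [0, 0, -0.12], -0.6], [[0, 0, 0], [0, 0, -0.12], -0.6]]}}

```text
t: 11.23
eef_pos: [0.548, -0.0983, 0.233]
tcp_rot: [1.946, 2.462, 0.003]
ft_force: [-0.1, -0.1, -1.1]
opening: 0.0704
```

```bash
python3 look.py 6; sed -i 's/hz>.142)&(hz<.156)/hz>.125)\&(hz<.156)/; s/hz>.088)&(hz<.12)/hz>.078)\&(hz<.092)/' meas.py; python3 meas.py 6
```

```text
11.2333 [ 0.54796356 -0.09833692  0.23295062] [1.94585616 2.46219865 0.00305326] [ 0.46  0.66 -0.62  1.77  0.49  0.87 -0.15] 0.07238156191933043
yaw x 103.36177858712477
head top 1234 c [547.8 -99.1] size [13.7 36.6] long yaw 103.2 zmed 0.1347
butt top 526 c [ 577.2 -226.9] size [30.  12.6] long yaw 12.9 zmed 0.064
butt top 526 c [ 577.2 -226.9] size [30.  12.6] long yaw 12.9 zmed 0.064
block 3191 c [ 549.6 -110.5] size [ 60.1 103.7] long yaw 103.3 zmed 0.0359
base 6548 c [ 548.5 -105.5] size [ 80.3 113.8] long yaw 103.4 zmed 0.0184
collar 1193 c [546.9 -97.7] size [42.8 39.3] long yaw 12.2 zmed 0.084
[(np.float64(0.0), np.int64(12256)), (np.float64(0.005), np.int64(42)), (np.float64(0.01), np.int64(2738)), (np.float64(0.015), np.int64(539)), (np.float64(0.02), np.int64(63)), (np.float64(0.025), np.int64(103)), (np.float64(0.03), np.int64(1159)), (np.float64(0.035), np.int64(2841)), (np.float64(0.04), np.int64(103)), (np.float64(0.045), np.int64(108)), (np.float64(0.05), np.int64(110)), (np.float64(0.055), np.int64(118)), (np.float64(0.06), np.int64(338)), (np.float64(0.065), np.int64(127)), (np.float64(0.07), np.int64(25)), (np.float64(0.075), np.int64(167)), (np.float64(0.08), np.int64(1031)), (np.float64(0.085), np.int64(111)), (np.float64(0.09), np.int64(90)), (np.float64(0.095), np.int64(15)), (np.float64(0.1), np.int64(73)), (np.float64(0.105), np.int64(21)), (np.float64(0.11), np.int64(100)), (np.float64(0.115), np.int64(33)), (np.float64(0.12), np.int64(39)), (np.float64(0.125), np.int64(33)), (np.float64(0.13), np.int64(736)), (np.float64(0.135), np.int64(465)), (np.float64(0.14), np.int64(0)), (np.float64(0.145), np.int64(0)), (np.float64(0.15), np.int64(0))]
```

View pics/w6.png

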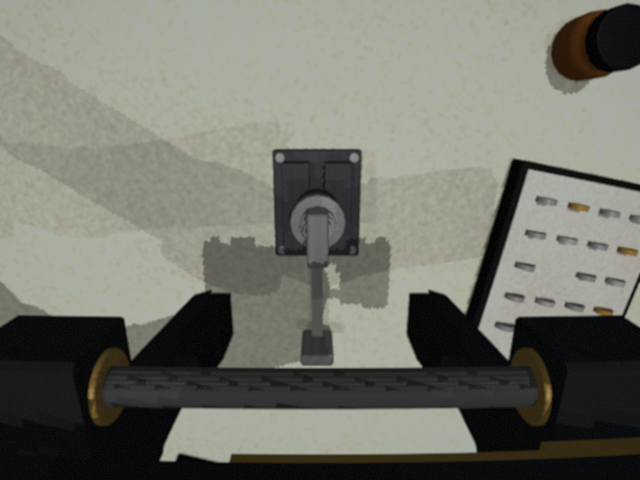

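The mandrel is home: head top at 135 mm (was 149), collar on the rim, and yaw 103.2° along the slot. The wedge butt is at (317,347). Next I'll shut the gripper, go behind the butt, and tilt the tool back so the camera and gripper body stay clear of the mandrel.

Request:
{"method": "move_arm", "body": {"commands": [[[0, 4, 0], [-0.04, -0.001, 0], 1], [[0, 8, 0], [-0.08, -0.001, 0], 1], [[0, 12, 0], [-0.12, -0.001, 0], 1], [[0, 15, 0], [-0.16, -0.001, 0], 1], [[0, 15, 0], [-0.18, -0.001, 0.02], 1], [[0, 15, 0], [-0.18, -0.001, 0.06], 1], [[0, 15, 0], [-0.18, -0.001, 0.1], 1], [[0, 15, 0], [-0.18, -0.001, 0.12], 1], [[0, 15, 0], [-0.18, -0.001, 0.12], 1], [[0, 15, 0], [-0.18, -0.001, 0.12], 1], [[0, 15, 0], [-0.18, -0.001, 0.12], 1]], "squeeze": 20}}

```text
t: 12.2
eef_pos: [0.5884, -0.2732, 0.1123]
tcp_rot: [-1.814, -2.298, -0.24]
ft_force: [0.7, -1.0, 0.2]
opening: 0.0007
```

```bash
python3 look.py 7; python3 meas.py 7|head -3; python3 - <<'E'
from h import *
p,d=ctrl.read_camera("scene");cv2.imwrite("pics/s7.png",p[:,:,::-1])
st=ctrl.get_state();print(st['opening'],R.from_rotvec(st['tcp_rot']).as_matrix().round(3))
E
```

```text
12.2 [ 0.58841183 -0.27324428  0.11225458] [-1.81424416 -2.29757762 -0.24027984] [ 0.78  1.03 -0.69  1.39  0.42  1.04  0.32] 0.03376268586614362
yaw x 103.41908768247852
head top 0
butt top 1319 c [ 577.4 -228.3] size [29.3 12. ] long yaw 13.6 zmed 0.0645
butt top 1319 c [ 577.4 -228.3] size [29.3 12. ] long yaw 13.6 zmed 0.0645
0.0006558648472943274 [[-0.225  0.973 -0.057]
 [ 0.94   0.232  0.251]
 [ 0.257  0.003 -0.966]]
```

View pics/w7.png

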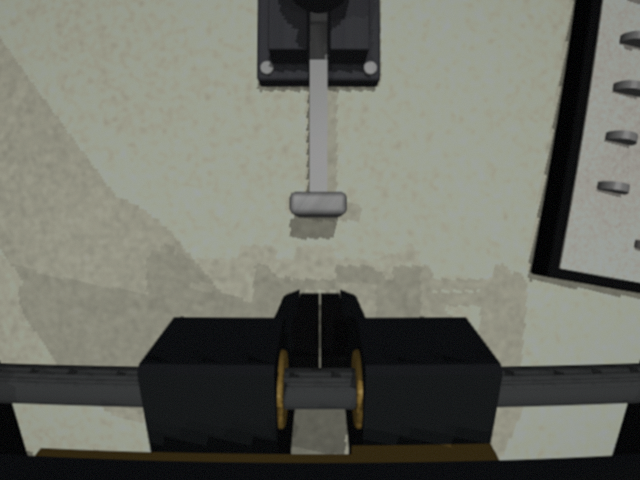

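View pics/s7.png

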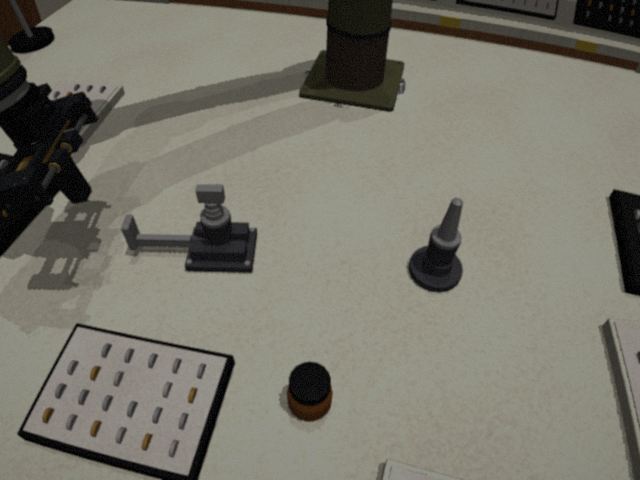

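The gripper is shut and lined up behind the butt: butt at (318,203), fingers at (320,300). The path looks clear, so I'll descend.

Request:
{"method": "move_arm", "body": {"commands": [[[0, 0, 0], [-0.009, 0, 0.034], 1], [[0, 0, 0], [-0.018, 0, 0.0675], 1], [[0, 0, 0], [-0.018, 0, 0.0675], 1], [[0, 0, 0], [-0.018, 0, 0.0675], 1], [[0, 0, 0], [-0.006, 0, 0.071], 1], [[0, 0, 0], [0.006, 0, 0.074], 1], [[0, 0, 0], [0.006, 0, 0.074], 1], [[0, 0, 0], [0.006, 0, 0.074], 1]]}}

```text
t: 12.97
eef_pos: [0.5837, -0.2493, 0.0444]
tcp_rot: [-1.815, -2.301, -0.241]
ft_force: [-0.4, -0.1, 0.3]
opening: 0.0003
```

```bash
python3 look.py 8; python3 meas.py 8|head -2
```

```text
12.9667 [ 0.58371482 -0.24927334  0.04444522] [-1.81458062 -2.30093269 -0.24121749] [ 0.75  1.1  -0.65  1.46  0.47  0.89  0.27] 0.04262437576739144
yaw x 103.50797655125055
head top 55400 c [ 580.4 -249. ] size [124.3  24.2] long yaw 13.6 zmed 0.1355
butt top 5013 c [ 581.1 -239.5] size [30.2 38. ] long yaw 108.6 zmed 0.0647
```

View pics/w8.png

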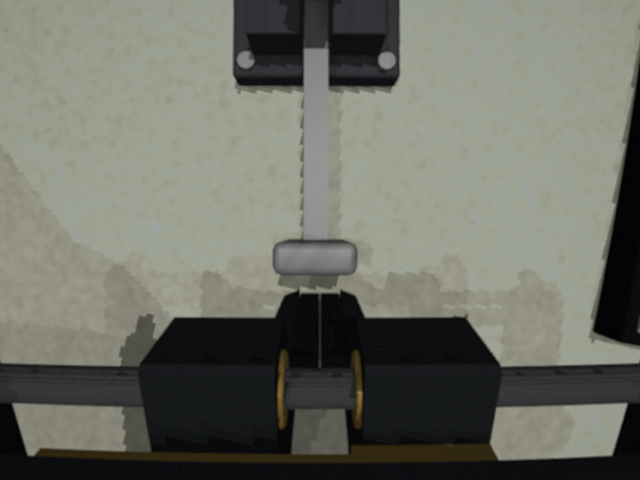

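The gap to the butt (315,257) is about 6 mm. I'll start driving the wedge.

Request:
{"method": "move_arm", "body": {"commands": [[[0, 0, 0], [0.003, -0.0015, 0.001], 1], [[0, 0, 0], [0.006, -0.0015, 0.0017], 1], [[0, 0, 0], [0.009, -0.0015, 0.0025], 1], [[0, 0, 0], [0.012, -0.0015, 0.003], 1], [[0, 0, 0], [0.015, -0.0015, 0.004], 1], [[0, 0, 0], [0.018, -0.0015, 0.005], 1], [[0, 0, 0], [0.021, -0.0015, 0.0056], 1]]}}

```text
t: 13.6
eef_pos: [0.5758, -0.2309, 0.0415]
tcp_rot: [-1.818, -2.298, -0.236]
ft_force: [1.6, -8.8, 1.0]
opening: 0.0004
```

Request:
{"method": "move_arm", "body": {"commands": [[[0, 0, 0], [0.003, 0, 0.0007], 1], [[0, 0, 0], [0.006, 0, 0.0014], 1], [[0, 0, 0], [0.009, 0, 0.002], 1], [[0, 0, 0], [0.012, 0, 0.0028], 1], [[0, 0, 0], [0.015, 0, 0.0035], 1], [[0, 0, 0], [0.018, 0, 0.0043], 1], [[0, 0, 0], [0.021, 0, 0.005], 1], [[0, 0, 0], [0.024, 0, 0.006], 1], [[0, 0, 0], [0.024, 0, 0.006], 1]]}}

```text
t: 14.35
eef_pos: [0.57, -0.2067, 0.0417]
tcp_rot: [-1.818, -2.298, -0.236]
ft_force: [1.7, -4.4, -1.4]
opening: 0.0007
```

```bash
python3 look.py 9; python3 - <<'E'
from h import *
p,d=ctrl.read_camera("scene");cv2.imwrite("pics/s9.png",p[:,:,::-1])
p,d=ctrl.read_camera("side");cv2.imwrite("pics/d9.png",p[100:340,250:570,::-1].repeat(2,0).repeat(2,1))
E
```

```text
14.35 [ 0.57001526 -0.20670941  0.04170593] [-1.81810964 -2.29804651 -0.23622968] [ 0.71  1.07 -0.64  1.57  0.47  0.8   0.19] 0.024951150300678467
yaw x 103.30414471206893
```

View pics/s9.png

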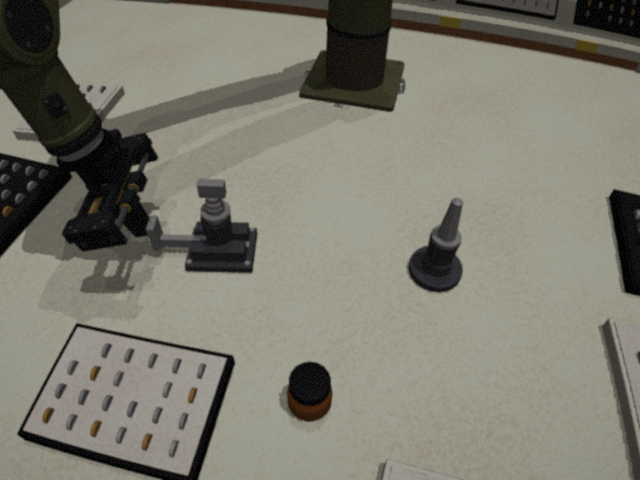

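View pics/d9.png

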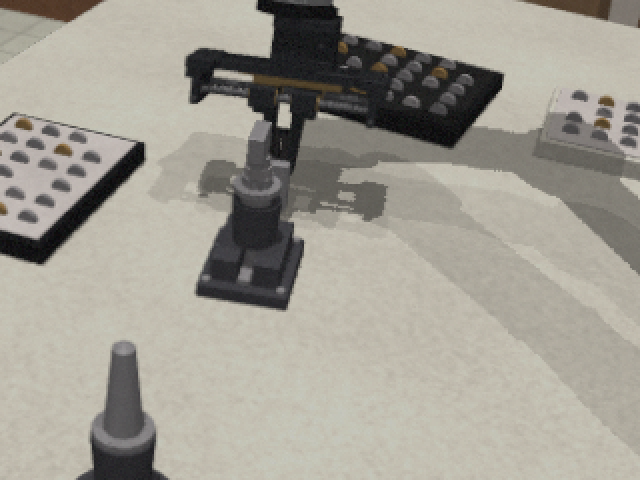

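The butt is pushed to about half of its travel and the mandrel is rising, with the gripper well clear. Continuing.

Request:
{"method": "move_arm", "body": {"commands": [[[0, 0, 0], [0.003, 0, 0.0007], 1], [[0, 0, 0], [0.006, 0, 0.0015], 1], [[0, 0, 0], [0.009, 0, 0.0022], 1], [[0, 0, 0], [0.012, 0, 0.003], 1], [[0, 0, 0], [0.014, 0, 0.0035], 1], [[0, 0, 0], [0.016, 0, 0.004], 1], [[0, 0, 0], [0.016, 0, 0.004], 1]]}}

```text
t: 15.08
eef_pos: [0.5659, -0.1893, 0.0418]
tcp_rot: [-1.816, -2.297, -0.237]
ft_force: [2.0, -4.4, -1.3]
opening: 0.0006
```

Request:
{"method": "move_arm", "body": {"commands": [[[0, 0, 0], [0.001, 0, 0.0002], 1], [[0, 0, 0], [0.002, 0, 0.0005], 1], [[0, 0, 0], [0.003, 0, 0.0007], 1], [[0, 0, 0], [0.003, 0, 0.0007], 1]]}}

```text
t: 15.42
eef_pos: [0.5654, -0.1872, 0.0419]
tcp_rot: [-1.817, -2.297, -0.237]
ft_force: [0.7, -5.9, -2.3]
opening: 0.0003
```

Request:
{"method": "move_arm", "body": {"commands": [[[0, 0, 0], [0.001, 0, 0.0002], 1], [[0, 0, 0], [0.002, 0, 0.0005], 1], [[0, 0, 0], [0.002, 0, 0.0005], 1]]}}

```text
t: 15.67
eef_pos: [0.5653, -0.187, 0.0419]
tcp_rot: [-1.82, -2.298, -0.235]
ft_force: [2.4, -9.4, -1.8]
opening: 0.0003
```

Request:
{"method": "move_arm", "body": {"commands": [[[0, 0, 0], [0.001, 0, 0.0002], 1], [[0, 0, 0], [0.002, 0, 0.0005], 1], [[0, 0, 0], [0.003, 0, 0.0007], 1], [[0, 0, 0], [0.003, 0, 0.0007], 1]]}}

```text
t: 16.0
eef_pos: [0.5653, -0.1868, 0.0419]
tcp_rot: [-1.824, -2.3, -0.233]
ft_force: [3.4, -13.2, -1.6]
opening: 0.0008
```

Request:
{"method": "move_arm", "body": {"commands": [[[0, 0, 0], [0.002, 0, 0.0005], 1], [[0, 0, 0], [0.004, 0, 0.001], 1], [[0, 0, 0], [0.004, 0, 0.001], 1]]}}

```text
t: 16.25
eef_pos: [0.5652, -0.1866, 0.0419]
tcp_rot: [-1.831, -2.302, -0.23]
ft_force: [3.9, -19.3, -1.5]
opening: 0.0002
```

The wedge is hard on its stop: 19.7 N with no further motion. I'll back off, rise and check.

Request:
{"method": "move_arm", "body": {"commands": [[[0, 0, 0], [-0.02, 0, -0.005], 1], [[0, 0, 0], [-0.05, 0, -0.013], 1], [[0, 0, 0], [-0.08, 0, -0.021], 1], [[0, 0, 0], [-0.08, 0, -0.021], 1], [[0, 0, 0], [-0.07, 0, -0.06], 1], [[0, 0, 0], [-0.06, 0, -0.1], 1], [[0, -8, 0], [-0.05, 0, -0.14], 1], [[0, -15, 0], [-0.04, 0, -0.17], 1], [[0, -15, 0], [-0.01, 0, -0.2], 1], [[0, -15, 0], [-0.01, 0, -0.2], 1], [[0, -15, 0], [-0.01, 0, -0.2], 1], [[0, -15, 0], [-0.01, 0, -0.2], 1]]}}

```text
t: 17.25
eef_pos: [0.5763, -0.2357, 0.2324]
tcp_rot: [-1.945, -2.464, 0.001]
ft_force: [-0.8, -0.2, -0.6]
opening: 0.0001
```

```bash
python3 look.py 10; python3 meas.py 10; python3 - <<'E'
from h import *
p,d=ctrl.read_camera("scene");cv2.imwrite("pics/s10.png",p[:,:,::-1])
p,d=ctrl.read_camera("side");cv2.imwrite("pics/d10.png",p[100:340,250:570,::-1].repeat(2,0).repeat(2,1))
E
```

```text
17.25 [ 0.5763106  -0.23565141  0.23243481] [-1.94529004e+00 -2.46442439e+00  1.11743383e-03] [ 0.65  0.75 -0.62  1.56  0.49  0.99  0.11] 0.0541939801506174
yaw x 103.42844795905907
head top 878 c [ 549.1 -109.4] size [14.3 12.9] long yaw 12.7 zmed 0.1449
butt top 0
butt top 9 c [ 554.3 -180.3] size [4.6 0.8] long yaw 13.4 zmed 0.0633
block 3840 c [ 551.  -117.7] size [60.3 89.3] long yaw 103.3 zmed 0.0356
base 6750 c [ 550.3 -114.8] size [80.6 95.3] long yaw 103.5 zmed 0.032
collar 163 c [ 549.8 -110.8] size [41.6 18.7] long yaw 15.3 zmed 0.0787
[(np.float64(0.0), np.int64(15944)), (np.float64(0.005), np.int64(0)), (np.float64(0.01), np.int64(2442)), (np.float64(0.015), np.int64(440)), (np.float64(0.02), np.int64(18)), (np.float64(0.025), np.int64(48)), (np.float64(0.03), np.int64(1284)), (np.float64(0.035), np.int64(2614)), (np.float64(0.04), np.int64(19)), (np.float64(0.045), np.int64(19)), (np.float64(0.05), np.int64(21)), (np.float64(0.055), np.int64(16)), (np.float64(0.06), np.int64(437)), (np.float64(0.065), np.int64(217)), (np.float64(0.07), np.int64(30)), (np.float64(0.075), np.int64(418)), (np.float64(0.08), np.int64(0)), (np.float64(0.085), np.int64(12)), (np.float64(0.09), np.int64(1090)), (np.float64(0.095), np.int64(309)), (np.float64(0.1), np.int64(129)), (np.float64(0.105), np.int64(17)), (np.float64(0.11), np.int64(98)), (np.float64(0.115), np.int64(18)), (np.float64(0.12), np.int64(97)), (np.float64(0.125), np.int64(47)), (np.float64(0.13), np.int64(50)), (np.float64(0.135), np.int64(56)), (np.float64(0.14), np.int64(326)), (np.float64(0.145), np.int64(399)), (np.float64(0.15), np.int64(0))]
```

View pics/w10.png

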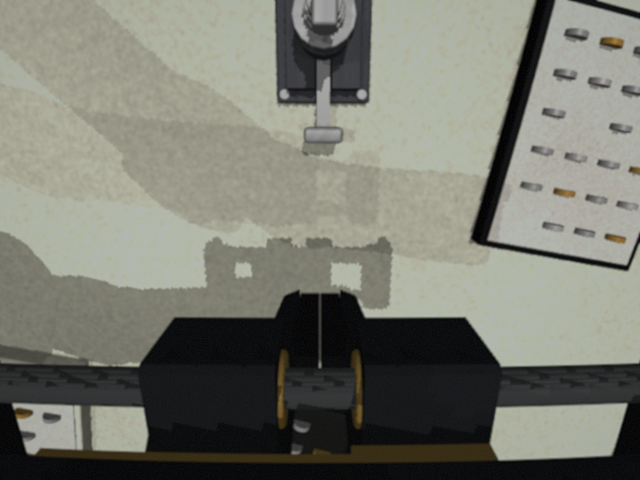

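View pics/s10.png

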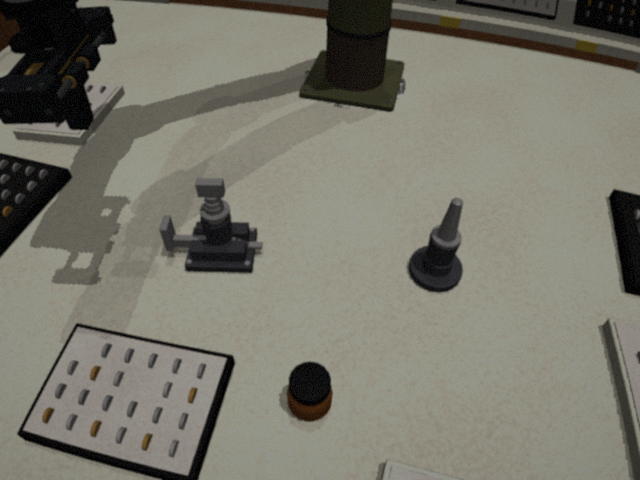

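View pics/d10.png

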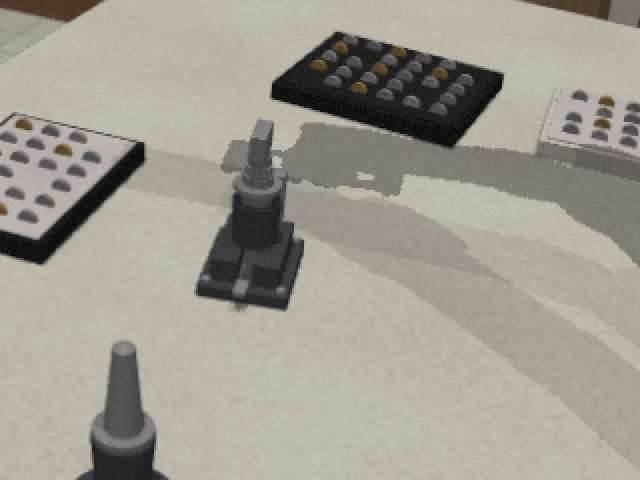

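```bash
sed -e 's/P\[:,1\]<-.19/P[:,1]<-.14/' meas.py > m2.py; python3 m2.py 10 | sed -n 2p; python3 - <<'E'
from station import ctrl
print(ctrl.get_state()['t']); print(ctrl.finish_job())
E
```

```text
butt top 606 c [ 564.3 -172.6] size [29.2 11.1] long yaw 13.5 zmed 0.0646
17.4
the job is handed in; nothing more can be done
None
```

The job is done and handed in at 17.4 s of the 42 s allowed; `finish_job` reports no verdict.

- **Taper fit:** I turned the mandrel about 54° clockwise and pressed it home. The collar reached the rim and the head top dropped 14.6 mm. The wrist force was about 14 N on the home stop, roughly 18 N at the rim with the mandrel's weight.
- **Wedge:** After letting go, I drove the wedge with the shut fingers until it stopped moving at about 20 N. The butt measured about 57 to 58 mm along, against a stop at 58 mm. The tip shows out of the far side of the slot.
- **Mandrel now:** It stands upright in the socket about 10 mm up, with its head top at 144.9 mm and its yaw unchanged. The gripper is well clear of it.
- **Cone:** It looks unchanged in the scene and side views.

Two things did not go cleanly or were not tested:

- **First grip:** It closed on the round step under the head, reading 19 mm instead of 14 mm, and carried the first 23° of the turn. I regripped 9 mm higher on the flat head and finished the turn there.
- **Looseness:** I judged that the mandrel is loose from the lift only, because it was not to be touched.

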